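# Dark-zero an optical power meter, uncap its detector and take a reading

### The job

Take a reading with the power meter: press the bar key fully down to wake it, then the large round key to zero it in the dark while the cap still covers the detector head, letting each key come up before the next. Then lift the dust cap off the head, gently set it flat in the steel tray with its open side down and let go, and only then press the small round key fully down to take the reading. Leave the cross-shaped key (it erases the memory) and the other things on the bench alone, and finish with all keys up and the cap lying in the tray.

Things in the scene. Friction and masses are not known exactly. Their poses are not given: they have to be found in the camera images.
- meter: Bench optical power meter: flat grey box 150 mm deep (its x) x 260 mm wide (its y) x 50 mm high, fixed to the bench. Origin at the centre of its underside, z up. Its top carries a dark flat screen on the far (+x) half and a row of four white keys along y on the near half (x = -36 mm, at y = -84, -28, +28, +84 mm from its origin); which key is in which place changes.
- key_bar_top (a point): Centre of the top face of the bar key: white straight bar 44 x 14 mm, long along its x. With the key up it is 68 mm above the bench and 10 mm above the square black bezel (50 mm wide, 8 mm high) round it; neighbouring keys are 56 mm away. Axes as the meter's, z up.
- key_bar (a joint): Travel of the bar key in m: 0 = up, 0.006 = fully down. A spring (1.5 N to start, 5 N at the bottom) brings it back up.
- key_large_top (a point): Centre of the top face of the large round key: white disc 36 mm across. With the key up it is 68 mm above the bench and 10 mm above the square black bezel (50 mm wide, 8 mm high) round it; neighbouring keys are 56 mm away. Axes as the meter's, z up.
- key_large (a joint): Travel of the large round key in m: 0 = up, 0.006 = fully down. A spring (1.5 N to start, 5 N at the bottom) brings it back up.
- key_small_top (a point): Centre of the top face of the small round key: white disc 18 mm across. With the key up it is 68 mm above the bench and 10 mm above the square black bezel (50 mm wide, 8 mm high) round it; neighbouring keys are 56 mm away. Axes as the meter's, z up.
- key_small (a joint): Travel of the small round key in m: 0 = up, 0.006 = fully down. A spring (1.5 N to start, 5 N at the bottom) brings it back up.
- key_cross_top (a point): Centre of the top face of the cross key: white plus sign 38 mm across with arms 11 mm wide. With the key up it is 68 mm above the bench and 10 mm above the square black bezel (50 mm wide, 8 mm high) round it; neighbouring keys are 56 mm away. Axes as the meter's, z up.
- key_cross (a joint): Travel of the cross key in m: 0 = up, 0.006 = fully down. A spring (1.5 N to start, 5 N at the bottom) brings it back up.
- head: Detector head standing on the bench, fixed: square aluminium foot 75 x 75 x 10 mm, a short post, an aluminium cylinder 56 mm across whose flat shoulder is 80 mm above the bench, and on it an upright snout 36 mm across and 10 mm high that holds the sensor window (facing up). Origin at the centre of its underside, z up.
- head_seat (a point): Point on the head's axis at shoulder height, 80 mm above the bench, where the cap's rim rests.
- cap: Loose black dust cap over the head's snout: round cup turned upside down, 44 mm across, 28 mm high, 40 g, recess below 40 mm across and 13 mm deep. Origin at the centre of its open underside (rim), z up through its closed top; on the head the origin is 80 mm above the bench and the top 108 mm. Lifting it straight up by 15 mm frees it.
- cap_top (a point): Centre of the cap's closed top face, 28 mm above its rim.
- tray: Shallow square steel parts tray, 140 x 140 mm, 12 mm high, walls and floor 4 mm thick, fixed to the bench, empty. Origin at the centre of its underside, z up; its inner floor is 4 mm above the bench. Tray and head may change sides.
- bottle: Bystander: small white plastic bottle, 36 mm across, 75 mm high, standing. Origin at the centre of its underside.
- petri: Bystander: closed glass dish, 90 mm across, 18 mm high. Origin at the centre of its underside.
- sample_box: Bystander: white plastic sample box, 94 x 134 mm, 44 mm high, shut. Origin at the centre of its underside.
There are look-alikes about, which are no part of the job. What is shaped like the cap but yellow is not meant.

How it is judged:
On the way, in this order (a step that is already met when the one before it is completed fails the run):
1. the bar key is pressed down alone, with the cap on the head (value of joint key_bar above 0.0045 m and value of joint each of key_large, key_small, key_cross below 0.0015 m and distance between cap and head_seat below 0.008 m), for 0.04 s.
2. the large round key is pressed down alone, with the cap still on the head (value of joint key_large above 0.0045 m and value of joint each of key_bar, key_small, key_cross below 0.0015 m and distance between cap and head_seat below 0.008 m), for 0.04 s.
3. the cap lies flat in the tray, open side down, released and at rest (x of cap in the frame of tray between -0.05 and 0.05 m and y of cap in the frame of tray between -0.05 and 0.05 m and z of cap in the frame of tray below 0.009 m and angle between cap's own z axis and vertical below 0.15 rad and linear speed of cap below 0.02 m/s and contact force between cap and the fingers below 0.1 N), for 0.2 s.
4. the small round key is pressed down alone, with the cap in the tray (value of joint key_small above 0.0045 m and value of joint each of key_bar, key_large, key_cross below 0.0015 m and x of cap in the frame of tray between -0.05 and 0.05 m and y of cap in the frame of tray between -0.05 and 0.05 m and z of cap in the frame of tray below 0.009 m and angle between cap's own z axis and vertical below 0.15 rad), for 0.04 s.
At the end, for the whole second after the job is handed in: All four keys are up (within 1.5 mm), and the cap lies flat on the tray's floor (within the walls, tilt under 0.15 rad, rim within 5 mm of the floor), open side down, released and at rest (all of step 3 and value of joint each of key_bar, key_large, key_small, key_cross below 0.0015 m); the robot touches nothing.
It fails at once if the cross key is pressed (2.5 mm or more) (value of joint key_cross above 0.0025 m).
It fails at once if two keys are pressed at once (value of joint each of key_bar, key_large above 0.0025 m or value of joint each of key_bar, key_small above 0.0025 m or value of joint each of key_large, key_small above 0.0025 m).
It fails at once if the small round key is pressed before the cap is in the tray, or the large round key with the cap off the head ((value of joint key_small above 0.0025 m and not (x of cap in the frame of tray between -0.05 and 0.05 m and y of cap in the frame of tray between -0.05 and 0.05 m and z of cap in the frame of tray below 0.009 m and angle between cap's own z axis and vertical below 0.15 rad)) or (value of joint key_large above 0.0025 m and not (distance between cap and head_seat below 0.008 m))).
It fails at once if the cap is dropped or thrown: faster than 0.7 m/s (a fall of some 25 mm) out of the fingers (linear speed of cap above 0.7 m/s and contact force between cap and the fingers below 0.05 N).
It fails at once if a bystander is moved by more than 20 mm or tipped (distance of any of bottle, petri, sample_box from where it was at the start of the episode above 0.02 m or angle between any of bottle, petri, sample_box's own z axis and vertical above 0.4 rad).
It also fails if it takes over 61 s, if anything falls off the work surface, if the arm or the gripper's body presses on something with over 40 N, if the wrist force passes 120 N, or if a joint passes its speed limit or range.

### The arm

A 7-joint arm with a two-finger parallel gripper is mounted at the origin on the work surface. World frame = base frame: x ahead of the robot, y to its left, z up, the work surface at z = 0. Lengths are in m, angles in rad, forces in N, time in s.
With the tool pointing down it reaches from about 0.4 to 0.875 m from the base axis. Payload 4.4 kg.
Tool frame: the origin (TCP) lies midway between the tips of the shut fingers; the grasp point (between the pads) lies behind it (bot.pinch_z is the z of the grasp point in the tool frame, in m); z points along the fingers, y is the line along which they close (so a half turn about z gives the same grasp; the last joint's range is limited). The gripper opens to 85 mm and grips with 20 to 120 N. Pads are 22 mm wide; open, the fingers measure 114 mm over their backs; the gripper's body (76 mm by 85 mm) begins 54 mm behind the grasp point. The pads swing forward as they close: fully open they stand 13 mm farther back than shut.
Start: joints at [-1.349, 0.628, 0.038, 1.517, -0.027, 0.996, -0.02], TCP at [0.184, 0.623, 0.231] pointing down, gripper open.
Joint ranges: [-3.06, 3.06], [-0.37, 2.12], [-1.25, 1.32], [0.18, 2.47], [-1.1, 4.24], [0.23, 1.98], [-2.94, 2.94]. Speed limits (rad/s): [2.57, 2.57, 3.14, 3.14, 3.14, 3.14, 3.14].

### API

Orientations are given as a unit quaternion [w, x, y, z].
In Python, from cell import bot, get_image, calibration, job, find_in gives the robot as it stands. The module is installed in compiled form; this text tells all that it offers.
- The arm moves only by the tool move_arm, never from a script. Its argument "plan" is a list of rows, each a list of 6 numbers: the shift along the tool's x, y, z in m, then the turn, a rotation vector about the tool's x, y, z in degrees. A call has 1 to 20 rows; each row shifts and turns the commanded pose from where the row before left it, along the tool's axes as they then stand; what a row does not reach is not made up. A row lasts 1/10 s, in which the tool goes at most 50 mm and 8.59 degrees, less where a joint would pass 70% of its speed; a pose out of reach is approached as far as the arm can. A call with a gripper value outside its range is refused whole. "fingers" is the opening, from 0 (shut) to 1 (fully open), set as the call begins (left out, the last holds). The fingers move at their own pace and stop on an object; "newtons" is the grip in N (left out, the last holds). Time passes only in rows, so rows that do not move let the fingers close. It gives the time, the measured TCP pose, the force, the opening and the grip force at its end, in the units of the state.
- bot.sense(): the state, without advancing time (a new reading comes with each control period).
- get_image(name): name is "scene" or "top"; returns (picture, depth): 420x560x3 uint8, red, green, blue; 420x560 float32, m along the optical axis (not along the pixel's ray), 0 where there is no reading.
- calibration(name): a dict with "intrinsics" (3x3 intrinsics, pixels), "T" (4x4, takes a point from camera to world coordinates). Camera axes: x right, y up, looking along -z (the intrinsics and any distortion apply to the point x, -y, -z); pixel columns grow to the right and rows downward; lengths in m; the calibration is good to about 2 mm. A picture is of the moment at which its call begins. calibration takes no time and is no camera call.
- job.finish_job(): hands the job in; it is judged then, once.
Trained networks look in the newest picture that a camera, given by its name, has taken for a name from the list of things; names that differ only in an ending like _2 or _b are one class to them, and where a whole thing is asked for, a point or a joint stands for the part that bears it (a point fixed in the world has none). Each returns a list of dicts, best first, with "confidence" (0 to 1); they miss things now and then, are a little off and sometimes report something else, mostly with a low value. They report only what shows in the picture. A call takes as long as a camera call. They do not tell look-alikes from the thing itself.
- find_in(camera, label): "bbox" ([centre column, centre row, width, height] as shares, 0 to 1, of the picture: columns of its width, rows of its height, round what is visible of it).
The state is a dict: "clock": time; "joints": joint angles; "qd": joint speeds; "tau": joint torques, N m; "ee_pos": TCP position; "tool_rot": TCP orientation; "contact_force": force on the tool from outside, world axes, zero at the start; "ft_torque": the same for the moment, N m; "gripper_width": finger opening in m; "gripper_force": force on a finger pad.
Only numpy, scipy, OpenCV 4.12 (cv2) and the standard library are available. Lean on these libraries where they do the work, as an engineer would, in place of code of your own. Each camera call takes 0.05 s, during which the arm holds its last target. There are 200 camera calls.

## Working session

There is one attempt and no reset: what is moved stays moved. The work goes in short steps, Python scripts to look and compute and a tool call to move; the robot and the scene stay as the last step left them, time stands still between calls to the robot, and variables do not carry over. Pictures are saved under pics/ and viewed, at most 10 in all, crops included, and the job is handed in when it is done.

Besides the shell and the picture viewer there is one more tool, called after ">>>" as a command line: name --pt "numbers of a row" for each row, then --argument value for the rest. move_arm: Moves the arm, as the interface text tells. Its arguments: {"type":"object","properties":{"plan":{"type":"array"},"fingers":{"type":"number"},"newtons":{"type":"number"}},"required":["plan"]}

```bash
mkdir -p pics; cat > h.py <<'E'
import numpy as np,cv2
from cell import bot,get_image,calibration,job,find_in
def P(name,depth,u,v):
    c=calibration(name);K=c["intrinsics"];d=depth[int(round(v)),int(round(u))]
    p=np.array([(u-K[0][2])/K[0][0]*d,-(v-K[1][2])/K[1][1]*d,-d,1]);return (np.array(c["T"])@p)[:3]
def cloud(name,depth):
    c=calibration(name);K=c["intrinsics"];v,u=np.mgrid[:420,:560];d=depth
    p=np.stack([(u-K[0][2])/K[0][0]*d,-(v-K[1][2])/K[1][1]*d,-d,np.ones_like(d)],-1)
    return (p@np.array(c["T"]).T)[...,:3]
E
python3 - <<'E'
from h import *
print({k:np.round(v,3) if not isinstance(v,(int,float)) else v for k,v in bot.sense().items()},bot.pinch_z)
for n in ["top","scene"]:
    im,d=get_image(n);cv2.imwrite(f"pics/{n}0.png",im[...,::-1]);np.save(n+"d.npy",d);np.save(n+"i.npy",im)
    print(n,calibration(n))
    for l in ["meter","key_bar","key_large","key_small","key_cross","head","cap","tray","bottle","petri","sample_box"]:
        for r in find_in(n,l)[:3]:
            b=np.array(r["bbox"])*[560,420,560,420]
            print(l,round(r["confidence"],2),b.round(),P(n,d,min(b[0],559),min(b[1],419)).round(3))
E
```

```text
{'clock': 0.0, 'joints': array([-1.349,  0.629,  0.038,  1.518, -0.027,  0.996, -0.02 ]), 'qd': array([ 0.   ,  0.002,  0.   ,  0.002, -0.001, -0.   ,  0.   ]), 'tau': array([ 0.0000e+00, -5.6338e+01,  1.2260e+00, -1.9345e+01,  1.1000e-02,
        1.0000e-02,  0.0000e+00]), 'ee_pos': array([0.184, 0.623, 0.23 ]), 'tool_rot': array([-0.   ,  0.143,  0.99 , -0.001]), 'contact_force': array([1.331, 0.784, 0.2  ]), 'ft_torque': array([-0.039,  0.009, -0.005]), 'gripper_force': 0.0, 'gripper_width': 0.08539571721555672} -0.0187
top {'intrinsics': array([[434.44269116,   0.        , 281.66088818],
       [  0.        , 434.44269116, 212.21847685],
       [  0.        ,   0.        ,   1.        ]]), 'T': array([[ 0.03008049,  0.98133518, -0.18993798,  0.43048279],
       [-0.99940585,  0.03272704,  0.01081187,  0.0352139 ],
       [ 0.01682618,  0.1894999 ,  0.98173656,  0.96199377],
       [ 0.        ,  0.        ,  0.        ,  1.        ]])}
meter 0.57 [373. 248. 133. 103.] [ 0.536 -0.169  0.053]
meter 0.35 [270. 157.  40.  39.] [0.74  0.054 0.018]
key_bar 0.67 [151. 260.  47.  44.] [0
[... 1729 characters left out ...]
e 0.63 [239. 155.   7.   8.] [ 0.499 -0.24   0.068]
key_small 0.54 [273. 191.  13.   6.] [ 0.532 -0.076  0.068]
head 0.81 [397. 281.  41.  39.] [0.531 0.317 0.06 ]
cap 0.74 [421. 250.  23.  19.] [0.397 0.308 0.027]
cap 0.72 [367. 312.  23.  27.] [0.622 0.306 0.028]
cap 0.64 [400. 264.  24.  24.] [0.517 0.306 0.108]
tray 0.92 [350. 231.  72.  64.] [0.458 0.136 0.005]
tray 0.71 [251. 165.  15.   9.] [ 0.505 -0.186  0.069]
tray 0.3 [254. 282.  39.  39.] [0.74  0.06  0.018]
bottle 0.62 [314. 327.  20.  24.] [0.739 0.247 0.055]
petri 0.57 [253. 282.  39.  39.] [0.741 0.058 0.017]
sample_box 0.55 [186. 230.  54.  56.] [ 0.761 -0.164  0.043]
sample_box 0.28 [317. 326.  18.  27.] [0.735 0.25  0.054]
```

View pics/top0.png

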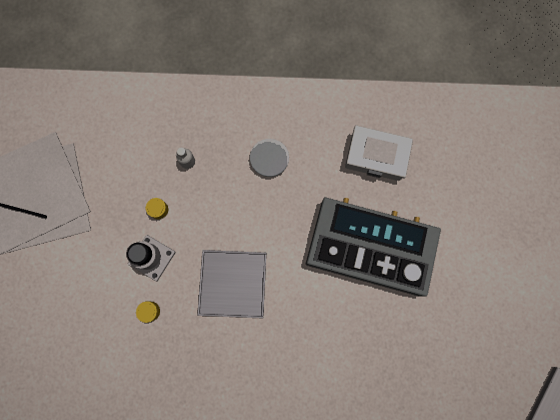

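```bash
python3 - <<'E'
from h import *
im=np.load("topi.npy");d=np.load("topd.npy");C=cloud("top",d)
a=cv2.resize(im[210:310,310:450],None,fx=4,fy=4);b=cv2.resize(im[190:340,105:180],None,fx=2.667,fy=2.667)
cv2.imwrite("pics/crop1.png",np.hstack([a,b[:400]])[...,::-1])
# keys: white pts above 62mm in meter area
z=C[...,2];m=(z>0.061)&(z<.08)&(C[...,0]<.6)&(C[...,1]<0)&(im.min(-1)>120)
n,l,s,c=cv2.connectedComponentsWithStats(m.astype(np.uint8))
for i in range(1,n):
    if s[i,4]>15:
        q=C[l==i];print("key",s[i],c[i].round(1),np.median(q,0).round(4),((q.min(0)+q.max(0))/2).round(4),np.ptp(q,axis=0).round(3))
m=(z>.1)&(z<.12)&(C[...,1]>.2)&(C[...,0]<.6);q=C[m];print("cap",m.sum(),((q.min(0)+q.max(0))/2).round(4),q.mean(0).round(4),np.ptp(q,axis=0))
m=(z>.045)&(z<.056)&(C[...,0]<.65)&(C[...,1]<0)&(C[...,1]>-.35);print("meter",cv2.minAreaRect((C[m][:,:2]*1000).astype(np.float32)))
m=(z>.009)&(z<.02)&(C[...,0]<.56)&(C[...,1]<.21)&(C[...,1]>.03);print("tray",cv2.minAreaRect((C[m][:,:2]*1000).astype(np.float32)))
E
```

```text
key [329 247   8   8  47] [332.8 250.4] [ 0.5272 -0.0829  0.0689] [ 0.5266 -0.0819  0.0683] [0.015 0.015 0.006]
key [355 248  10  21 121] [359.1 257.7] [ 0.5129 -0.1368  0.0688] [ 0.513  -0.1375  0.069 ] [0.042 0.019 0.008]
key [377 256  18  18 140] [385.6 264.8] [ 0.5003 -0.1916  0.0689] [ 0.501  -0.1912  0.0695] [0.035 0.036 0.008]
key [404 264  17  17 219] [412.3 272. ] [ 0.4873 -0.2458  0.069 ] [ 0.4875 -0.2458  0.0687] [0.033 0.033 0.012]
cap 415 [0.5052 0.3057 0.1071] [0.5043 0.3052 0.109 ] [0.04323853 0.04326252 0.01374195]
meter ((541.7254638671875, -172.67837524414062), (260.5657043457031, 150.49537658691406), 76.48484802246094)
tray ((454.73687744140625, 127.33794403076172), (139.9259796142578, 140.1055908203125), 89.33406829833984)
```

View pics/crop1.png

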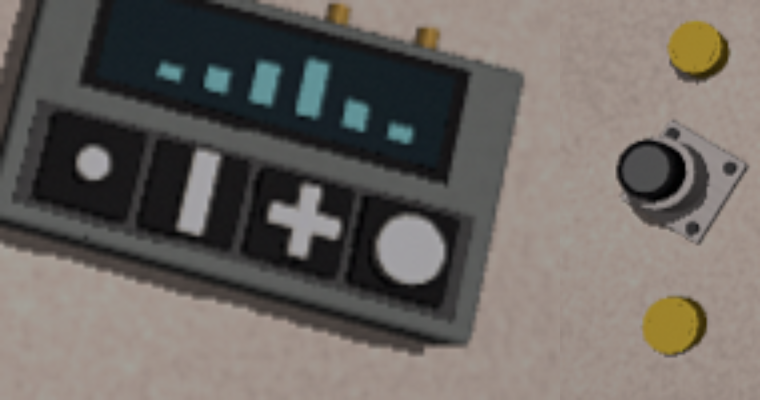

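The pictures show four keys at small (333,250), bar (359,258), cross (386,265) and large (412,272). Cap candidates are the black one on the head (138,255) and yellow look-alikes at (156,208) and (148,312). I take the black one, since it sits on the head at z = 0.108, and the crop confirms it.

```bash
cat >> h.py <<'E'
from scipy.spatial.transform import Rotation as Ro
def go(*T):
    s=bot.sense();q=s["tool_rot"];R=Ro.from_quat(np.r_[q[1:],q[0]]).as_matrix();p=np.array(s["ee_pos"])
    print("pos",p.round(4),"f",np.round(s["contact_force"],1),"tilt",np.round(R[:,2],4),"y",R[:,1].round(3))
    for t in T: print("mm",t,(R.T@(np.array(t)-p)*1000).round(1)); p=np.array(t)
E
python3 -c "
from h import *
go((.48,.30,.2),(.513,-.137,.12))"
```

```text
pos [0.1845 0.6233 0.2313] f [-0.3 -0.  -1. ] tilt [ 0.  0. -1.] y [0.284 0.959 0.   ]
mm (0.48, 0.3, 0.2) [-375.1 -226.1   31.3]
mm (0.513, -0.137, 0.12) [-155.7 -409.7   80. ]
```

>>> move_arm --pt "-0.0417 -0.0251 0.003 0 0 0" --pt "-0.0417 -0.0251 0.003 0 0 0" --pt "-0.0417 -0.0251 0.003 0 0 0" --pt "-0.0417 -0.0251 0.003 0 0 0" --pt "-0.0417 -0.0251 0.003 0 0 0" --pt "-0.0417 -0.0251 0.003 0 0 0" --pt "-0.0417 -0.0251 0.003 0 0 0" --pt "-0.0417 -0.0251 0.003 0 0 0" --pt "-0.0417 -0.0251 0.003 0 0 0" --pt "-0.0156 -0.041 0.002 0 0 0" --pt "-0.0156 -0.041 0.002 0 0 0" --pt "-0.0156 -0.041 0.002 0 0 0" --pt "-0.0156 -0.041 0.002 0 0 0" --pt "-0.0156 -0.041 0.008 0 0 0" --pt "-0.0156 -0.041 0.008 0 0 0" --pt "-0.0156 -0.041 0.008 0 0 0" --pt "-0.0156 -0.041 0.008 0 0 0" --pt "-0.0156 -0.041 0.008 0 0 0" --pt "-0.0156 -0.041 0.008 0 0 0" --pt "0 0 0 0 0 0" --fingers 0

```text
clock: 3.2
ee_pos: [0.5126, -0.1456, 0.1476]
tool_rot: [0.0, 0.149, 0.989, -0.002]
contact_force: [-0.0, -0.5, -0.6]
gripper_width: -0.0001
gripper_force: 0.0
```

```bash
python3 -c "
from h import *
go((.513,-.137,.075),(.513,-.137,.062))"
```

```text
pos [ 0.5126 -0.1456  0.1476] f [-0.  -0.5 -0.6] tilt [-5.0e-04 -4.5e-03 -1.0e+00] y [ 0.294  0.956 -0.004]
mm (0.513, -0.137, 0.075) [ 2.2  8.7 72.6]
mm (0.513, -0.137, 0.062) [ 0.   0.1 13. ]
```

>>> move_arm --pt "0.0 0.0 0.02 0 0 0" --pt "0.0 0.0 0.02 0 0 0" --pt "0.0 0.0 0.02 0 0 0" --pt "0 0 0 0 0 0" --pt "0 0 0 0 0 0"

```text
clock: 3.7
ee_pos: [0.5135, -0.137, 0.0885]
tool_rot: [-0.0, 0.143, 0.99, 0.0]
contact_force: [1.5, -0.1, 0.7]
gripper_width: -0.0002
gripper_force: 0.0
```

```bash
python3 -c "
from h import *
go((.513,-.137,.075),(.513,-.137,.062))
im,d=get_image('scene');cv2.imwrite('pics/s1.png',cv2.resize(im[110:230,180:340],None,fx=4,fy=4)[...,::-1])"
```

```text
pos [ 0.5135 -0.137   0.0885] f [ 1.5 -0.1  0.7] tilt [-3.e-04  2.e-04 -1.e+00] y [0.284 0.959 0.   ]
mm (0.513, -0.137, 0.075) [ 0.5 -0.2 13.5]
mm (0.513, -0.137, 0.062) [-0. -0. 13.]
```

View pics/s1.png

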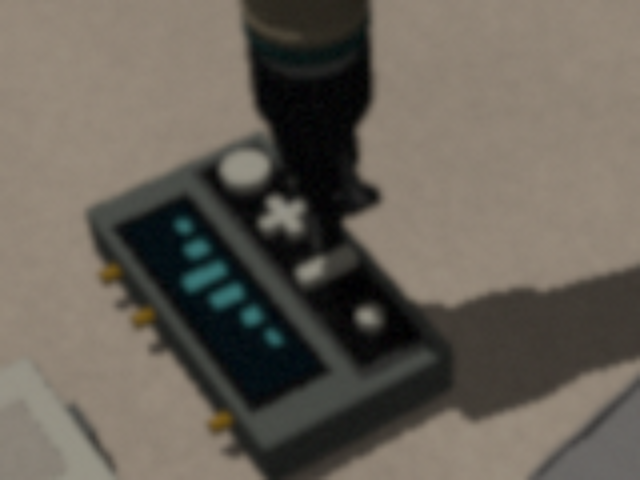

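The picture shows the shut fingertips right above the bar key (crop 325,255), clear of the cross (285,213).

>>> move_arm --pt "0 0 0.012 0 0 0" --pt "0 0 0.006 0 0 0" --pt "0 0 0.003 0 0 0" --pt "0 0 0.003 0 0 0" --pt "0 0 0.0025 0 0 0" --pt "0 0 0 0 0 0" --pt "0 0 0 0 0 0" --pt "0 0 0 0 0 0"

```text
clock: 4.55
ee_pos: [0.5132, -0.1371, 0.0621]
tool_rot: [-0.0, 0.143, 0.99, 0.0]
contact_force: [-2.2, 1.2, 4.3]
gripper_width: 0.0002
gripper_force: 2.5
```

>>> move_arm --pt "0 0 0.001 0 0 0" --pt "0 0 0 0 0 0" --pt "0 0 0 0 0 0"

```text
clock: 4.85
ee_pos: [0.5132, -0.1372, 0.0619]
tool_rot: [-0.0, 0.143, 0.99, 0.0]
contact_force: [-3.6, 1.1, 13.2]
gripper_width: 0.0
gripper_force: 6.6
```

```bash
python3 -c "
from h import *
go((.513,-.137,.095),(.488,-.246,.095),(.488,-.246,.061))"
```

```text
pos [ 0.5132 -0.1372  0.0619] f [-3.6  1.1 13.2] tilt [-1.e-04  1.e-04 -1.e+00] y [0.284 0.959 0.   ]
mm (0.513, -0.137, 0.095) [  0.2   0.1 -33.1]
mm (0.488, -0.246, 0.095) [  -7.  -111.6   -0. ]
mm (0.488, -0.246, 0.061) [-0. -0. 34.]
```

Key bottomed (13 N). Now up and over to the large key, then press.

>>> move_arm --pt "0 0 -0.014 0 0 0" --pt "0 0 -0.02 0 0 0" --pt "-0.001 -0.02 0 0 0 0" --pt "-0.002 -0.03 0 0 0 0" --pt "-0.002 -0.031 0 0 0 0" --pt "-0.002 -0.031 0 0 0 0" --pt "0 0 0 0 0 0" --pt "0 0 0 0 0 0" --pt "0 0 0.01 0 0 0" --pt "0 0 0.01 0 0 0" --pt "0 0 0.005 0 0 0" --pt "0 0 0.003 0 0 0" --pt "0 0 0.003 0 0 0" --pt "0 0 0.003 0 0 0" --pt "0 0 0 0 0 0" --pt "0 0 0 0 0 0"

```text
clock: 6.45
ee_pos: [0.4882, -0.2456, 0.062]
tool_rot: [-0.0, 0.143, 0.99, 0.001]
contact_force: [-2.5, 4.2, 13.0]
gripper_width: -0.0003
gripper_force: 6.7
```

```bash
python3 -c "
from h import *
go((.488,-.246,.18),(.505,.3055,.18))"
```

```text
pos [ 0.4882 -0.2456  0.062 ] f [-2.5  4.2 13. ] tilt [-4.0e-04  1.1e-03 -1.0e+00] y [0.283 0.959 0.001]
mm (0.488, -0.246, 0.18) [ 1.00e-01 -3.00e-01 -1.18e+02]
mm (0.505, 0.3055, 0.18) [139.9 533.7   0.6]
```

>>> move_arm --pt "0 0 -0.02 0 0 0" --pt "0 0 -0.05 0 0 0" --pt "0 0 -0.05 0 0 0" --pt "0.0117 0.0445 0 0 0 0" --pt "0.0117 0.0445 0 0 0 0" --pt "0.0117 0.0445 0 0 0 0" --pt "0.0117 0.0445 0 0 0 0" --pt "0.0117 0.0445 0 0 0 0" --pt "0.0117 0.0445 0 0 0 0"

```text
clock: 7.35
ee_pos: [0.4971, 0.0308, 0.181]
tool_rot: [0.001, 0.144, 0.99, -0.0]
contact_force: [1.1, 0.8, 0.0]
gripper_width: -0.0003
gripper_force: 0.0
```

>>> move_arm --pt "0.0117 0.0445 0 0 0 0" --pt "0.0117 0.0445 0 0 0 0" --pt "0.0117 0.0445 0 0 0 0" --pt "0.0117 0.0445 0 0 0 0" --pt "0.0117 0.0445 0 0 0 0" --pt "0.0117 0.0445 0 0 0 0" --pt "0 0 0 0 0 0" --pt "0 0 0 0 0 0" --pt "0 0 0 0 0 0" --fingers 1 --newtons 25

```text
clock: 8.25
ee_pos: [0.5057, 0.3034, 0.1806]
tool_rot: [0.0, 0.144, 0.99, -0.001]
contact_force: [0.4, -0.7, -0.1]
gripper_width: 0.0857
gripper_force: 0.0
```

```bash
python3 -c "
from h import *
go((.505,.3055,.11),(.505,.3055,.081))
im,d=get_image('scene');cv2.imwrite('pics/s2.png',cv2.resize(im[200:350,320:480],None,fx=4,fy=4)[...,::-1])
C=cloud('scene',d);z=C[...,2];m=(z>.1)&(z<.113)&(abs(C[...,0]-.505)<.04)&(abs(C[...,1]-.305)<.04);q=C[m];print(m.sum(),((q.min(0)+q.max(0))/2).round(4),np.ptp(q,axis=0).round(3))"
```

```text
pos [0.5057 0.3034 0.1806] f [ 0.4 -0.7 -0.1] tilt [ 1.0e-04 -1.6e-03 -1.0e+00] y [ 0.286  0.958 -0.001]
mm (0.505, 0.3055, 0.11) [ 1.3  1.9 70.6]
mm (0.505, 0.3055, 0.081) [ 0.  0. 29.]
295 [0.505  0.306  0.1057] [0.047 0.043 0.011]
```

View pics/s2.png

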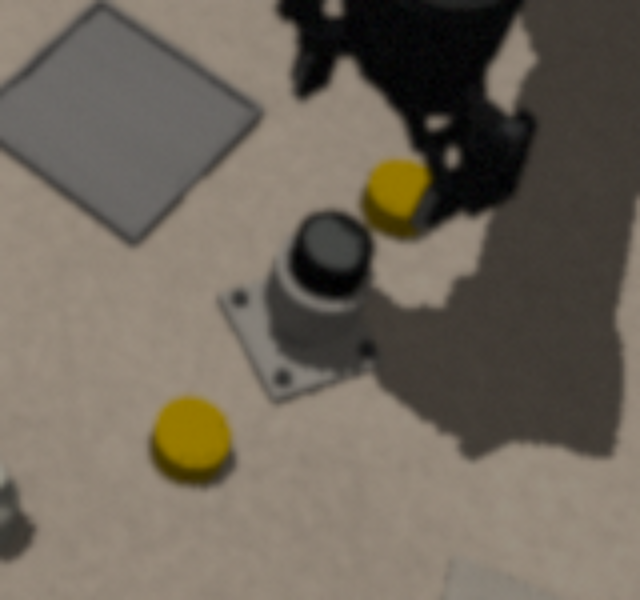

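The picture shows the black cap still on the head (crop 332,255), between the open fingers in plan. The yellow caps are clear.

>>> move_arm --pt "0.0 0.0 0.03 0 0 0" --pt "0 0 0.03 0 0 0" --pt "0 0 0.02 0 0 0" --pt "0 0 0.012 0 0 0" --pt "0 0 0.009 0 0 0" --pt "0 0 0 0 0 0" --pt "0 0 0 0 0 0"

```text
clock: 9.0
ee_pos: [0.5059, 0.3052, 0.0805]
tool_rot: [0.0, 0.144, 0.99, 0.0]
contact_force: [0.7, 0.1, -0.3]
gripper_width: 0.0857
gripper_force: 0.0
```

>>> move_arm --pt "0 0 0 0 0 0" --pt "0 0 0 0 0 0" --pt "0 0 0 0 0 0" --pt "0 0 0 0 0 0" --pt "0 0 0 0 0 0" --pt "0 0 0 0 0 0" --pt "0 0 0 0 0 0" --pt "0 0 0 0 0 0" --fingers 0 --newtons 25

```text
clock: 9.8
ee_pos: [0.5056, 0.3055, 0.0806]
tool_rot: [0.0, 0.143, 0.99, 0.0]
contact_force: [-1.0, 0.1, 5.5]
gripper_width: 0.0431
gripper_force: 25.3
```

>>> move_arm --pt "0 0 -0.005 0 0 0" --pt "0 0 -0.01 0 0 0" --pt "0 0 -0.015 0 0 0" --pt "0 0 -0.02 0 0 0" --pt "0 0 -0.02 0 0 0" --pt "0 0 0 0 0 0" --pt "0 0 0 0 0 0"

```text
clock: 10.5
ee_pos: [0.5053, 0.3052, 0.1502]
tool_rot: [0.0, 0.143, 0.99, 0.0]
contact_force: [-1.4, 0.2, 0.0]
gripper_width: 0.0434
gripper_force: 25.9
```

```bash
python3 -c "
from h import *
go((.455,.1275,.15),(.455,.1275,.006))
im,d=get_image('scene');cv2.imwrite('pics/s3.png',cv2.resize(im[180:330,320:480],None,fx=4,fy=4)[...,::-1])
"
```

```text
pos [0.5053 0.3052 0.1502] f [-1.4  0.2  0. ] tilt [ 5.e-04  3.e-04 -1.e+00] y [0.284 0.959 0.   ]
mm (0.455, 0.1275, 0.15) [-2.200e+00 -1.847e+02  1.000e-01]
mm (0.455, 0.1275, 0.006) [ 1.00e-01 -1.00e-01  1.44e+02]
```

View pics/s3.png

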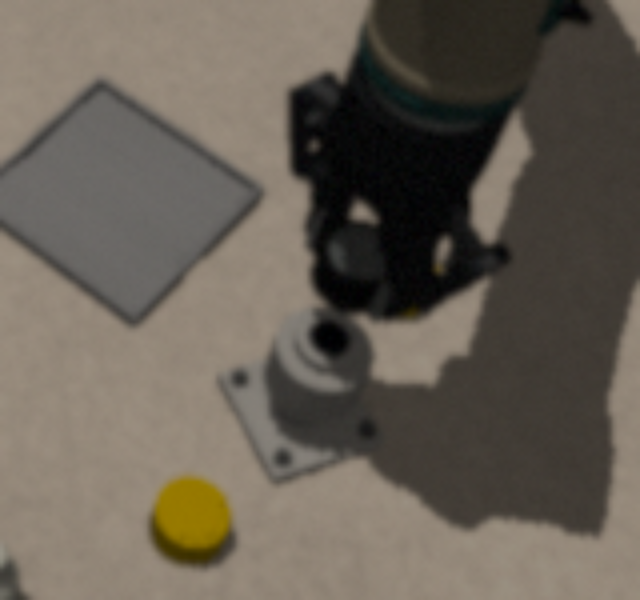

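The cap is held upright (crop 355,255) and the snout is bare (330,338). Next, over the tray.

>>> move_arm --pt "0 -0.017 0 0 0 0" --pt "0 -0.034 0 0 0 0" --pt "0 -0.04 0 0 0 0" --pt "-0.001 -0.04 0 0 0 0" --pt "-0.001 -0.034 0 0 0 0" --pt "0 -0.019 0 0 0 0" --pt "0 0 0.02 0 0 0" --pt "0 0 0.04 0 0 0" --pt "0 0 0.04 0 0 0" --pt "0 0 0.02 0 0 0" --pt "0 0 0.013 0 0 0" --pt "0 0 0.006 0 0 0" --pt "0 0 0 0 0 0" --pt "0 0 0 0 0 0" --pt "0 0 0 0 0 0"

```text
clock: 12.05
ee_pos: [0.4551, 0.1281, 0.0126]
tool_rot: [-0.001, 0.144, 0.99, -0.001]
contact_force: [1.0, 0.1, -0.6]
gripper_width: 0.0435
gripper_force: 25.9
```

>>> move_arm --pt "0 0 0.002 0 0 0" --pt "0 0 0.002 0 0 0" --pt "0 0 0.001 0 0 0" --pt "0 0 0 0 0 0" --pt "0 0 0 0 0 0"

```text
clock: 12.55
ee_pos: [0.4552, 0.1282, 0.0076]
tool_rot: [-0.001, 0.143, 0.99, -0.001]
contact_force: [0.0, -0.1, -1.0]
gripper_width: 0.0433
gripper_force: 25.9
```

>>> move_arm --pt "0 0 0.001 0 0 0" --pt "0 0 0.001 0 0 0" --pt "0 0 0.001 0 0 0" --pt "0 0 0 0 0 0" --pt "0 0 0 0 0 0"

```text
clock: 13.05
ee_pos: [0.4551, 0.1282, 0.0045]
tool_rot: [-0.001, 0.143, 0.99, -0.001]
contact_force: [-1.6, 0.3, 2.3]
gripper_width: 0.0431
gripper_force: 26.2
```

Touching the floor; release.

>>> move_arm --pt "0 0 -0.0 0 0 0" --pt "0 0 0 0 0 0" --pt "0 0 0 0 0 0" --pt "0 0 0 0 0 0" --pt "0 0 0 0 0 0" --pt "0 0 0 0 0 0" --fingers 1

```text
clock: 13.65
ee_pos: [0.4551, 0.1282, 0.0044]
tool_rot: [-0.001, 0.143, 0.99, -0.001]
contact_force: [0.5, -0.1, -0.1]
gripper_width: 0.0854
gripper_force: 0.0
```

>>> move_arm --pt "0 0 -0.01 0 0 0" --pt "0 0 -0.02 0 0 0" --pt "0 0 -0.04 0 0 0" --pt "0 0 -0.04 0 0 0" --pt "0 0 -0.04 0 0 0" --pt "0 0 0 0 0 0" --pt "0 0 0 0 0 0"

```text
clock: 14.35
ee_pos: [0.456, 0.1281, 0.1558]
tool_rot: [0.0, 0.144, 0.99, -0.0]
contact_force: [0.0, 0.4, 0.4]
gripper_width: 0.0858
gripper_force: 0.0
```

```bash
python3 -c "
from h import *
go((.527,-.0825,.1545),(.527,-.0825,.095),(.527,-.0825,.061))
im,d=get_image('scene');cv2.imwrite('pics/s4.png',cv2.resize(im[160:310,290:450],None,fx=4,fy=4)[...,::-1])
C=cloud('scene',d);z=C[...,2];m=(z>.025)&(z<.04)&(abs(C[...,0]-.455)<.05)&(abs(C[...,1]-.128)<.05);q=C[m];print(m.sum(),q.mean(0),q.std(0),np.median(z[m]))"
```

```text
pos [0.456  0.1281 0.1558] f [0.  0.4 0.4] tilt [-1.e-04 -8.e-04 -1.e+00] y [ 0.284  0.959 -0.001]
mm (0.527, -0.0825, 0.1545) [-127.9 -181.7    1.5]
mm (0.527, -0.0825, 0.095) [ 0.   0.  59.5]
mm (0.527, -0.0825, 0.061) [ 0.  0. 34.]
198 [0.45750164 0.12889429 0.03192877] [0.01144462 0.01117653 0.00224535] 0.03205422406930447
```

View pics/s4.png

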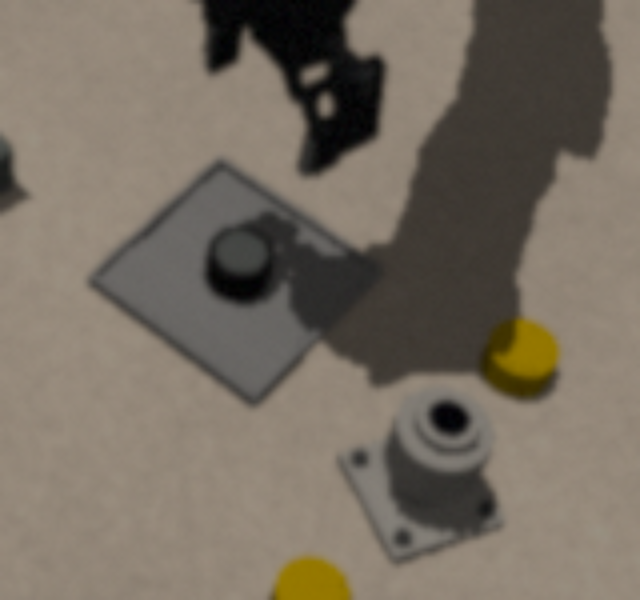

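The cap sits flat in the middle of the tray (crop 240,262) with its top at z = 0.032, released. Now the small key.

>>> move_arm --pt "-0.0213 -0.0303 0 0 0 0" --pt "-0.0213 -0.0303 0 0 0 0" --pt "-0.0213 -0.0303 0 0 0 0" --pt "-0.0213 -0.0303 0 0 0 0" --pt "-0.0213 -0.0303 0 0 0 0" --pt "-0.0213 -0.0303 0 0 0 0" --pt "0 0 0.03 0 0 0" --pt "0 0 0.02 0 0 0" --pt "0 0 0.01 0 0 0" --pt "0 0 0 0 0 0" --pt "0 0 0 0 0 0" --fingers 0

```text
clock: 15.5
ee_pos: [0.5263, -0.0818, 0.0944]
tool_rot: [-0.002, 0.143, 0.99, -0.001]
contact_force: [-0.0, 0.1, 0.4]
gripper_width: 0.0
gripper_force: 0.0
```

```bash
python3 -c "
from h import *
go((.527,-.0825,.061))"
```

```text
pos [ 0.5263 -0.0818  0.0944] f [-0.   0.1  0.4] tilt [-3.3e-03 -8.0e-04 -1.0e+00] y [ 0.283  0.959 -0.002]
mm (0.527, -0.0825, 0.061) [-1.  -0.4 33.4]
```

>>> move_arm --pt "0 0 0.01 0 0 0" --pt "0 0 0.01 0 0 0" --pt "0 0 0.005 0 0 0" --pt "0 0 0.003 0 0 0" --pt "0 0 0.003 0 0 0" --pt "0 0 0.0025 0 0 0" --pt "0 0 0 0 0 0" --pt "0 0 0 0 0 0"

```text
clock: 16.3
ee_pos: [0.5259, -0.0824, 0.062]
tool_rot: [-0.001, 0.143, 0.99, -0.001]
contact_force: [-4.2, 0.9, 11.5]
gripper_width: 0.0
gripper_force: 5.9
```

Bottomed; retract.

>>> move_arm --pt "0 0 -0.01 0 0 0" --pt "0 0 -0.03 0 0 0" --pt "0 0 -0.04 0 0 0" --pt "0 0 -0.04 0 0 0" --pt "0 0 0 0 0 0" --pt "0 0 0 0 0 0" --pt "0 0 0 0 0 0"

```text
clock: 17.0
ee_pos: [0.5257, -0.0825, 0.1801]
tool_rot: [-0.002, 0.143, 0.99, -0.001]
contact_force: [-0.0, -0.5, -1.2]
gripper_width: 0.0002
gripper_force: 0.0
```

```bash
python3 -c "
from h import *
go()
print(job.finish_job())"
```

```text
pos [ 0.5257 -0.0825  0.1801] f [-0.  -0.5 -1.2] tilt [-0.0045 -0.0011 -1.    ] y [ 0.284  0.959 -0.002]
the job is handed in; nothing more can be done
None
```

I pressed the bar key, then the large round key, set the cap open side down in the tray, pressed the small round key and handed the job in at about 17 s; each key bottomed out (11–13 N), but no verdict came back and I took no picture after the last press.

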